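# Seat the long sample tube against the stop of the reading cradle

## Task

Two capped sample tubes lie in the two V-grooves of the reading cradle. Push the longer tube along its groove until its end touches the end stop, so that it can be read on the scale, and leave it lying in the groove against the stop. Leave the short tube where it is.

Things in the scene. Friction and masses are not known exactly. Their poses are not given: they have to be found in the camera images.
- long_tube: The longer sample tube: white cylinder with a ribbed grey cap, 22 mm in diameter, 120 mm long over all, about 45 g, loose, lying in either one of the two grooves; it slides easily. Origin at the middle of its length, on its axis; its x axis runs from the flat cap end (x = -60 mm) to the rounded end (x = +60 mm), which faces the end stop.
- short_tube: The shorter sample tube, the same in all but length: 22 mm in diameter, 75 mm long, about 30 g, lying in the other groove. Origin at the middle of its length, on its axis; x axis from the cap end (x = -37.5 mm) to the rounded end. Not to be moved.
- cradle: Aluminium block fixed to the table, 220 (x) x 110 (y) mm, top face 25 mm above the table. Two 90 degree V-grooves along its x axis, at y = -30 and +30 mm, 18 mm wide, 9 mm deep, open at the -x end; a tube in one has its axis 31.6 mm and its top 42.6 mm above the table. Dark scale lines between them. Origin: centre of the underside, at table height; x points along the grooves to the end stop, z up.
- end_stop: Steel plate fixed across the +x end of the cradle, 12 mm thick, 110 mm wide, its top 50 mm above the table; it closes both grooves. Origin on the face that the tubes are to touch, in the middle of its width (between the grooves), 31.5 mm above the table; at x = +110 mm of the cradle, axes parallel to the cradle's.

How it is judged:
By the outcome, as a careful person would: the job done as asked, in the order asked, and still so for the second after the job is handed in, with the robot touching nothing.
It also fails if it takes over 32 s, if anything falls off the work surface, if the arm or the gripper's body presses on something with over 40 N, if the wrist force passes 120 N, or if a joint passes its speed limit or range.

## Robot

A 7-joint arm with a two-finger parallel gripper is mounted at the origin on a cart in front of the work surface, level with it; the furniture and walls round the work are solid. World frame = base frame: x ahead of the robot, y to its left, z up, the work surface at z = 0. Lengths are in m, angles in rad, forces in N, time in s.
With the tool pointing down it reaches from about 0.4 to 0.875 m from the base axis. Payload 19.3 kg.
Tool frame: the origin (TCP) lies at the very end of the fingers, on their centre line; the grasp point (between the pads) lies 19 mm behind it; x points along the fingers, y is the direction in which the jaws open and shut, and the axes are right-handed (so a half turn about x gives the same grasp; the last joint's range is limited). The gripper opens to 85 mm and grips with 20 to 120 N. Pads are 22 mm wide; open, the fingers measure 114 mm over their backs; the gripper's body (76 mm by 85 mm) begins 54 mm behind the grasp point. The pads swing forward as they close: fully open they stand 13 mm farther back than shut.
Start: joints at [1.071, 0.521, -0.036, 1.599, 0.021, 1.021, -0.113], TCP at [0.26, -0.568, 0.231] pointing down, gripper open.
Joint ranges: [-2.91, 2.91], [-0.3, 2.13], [-1.5, 1.42], [0.17, 2.43], [-1.26, 4.41], [0.16, 1.93], [-2.52, 2.52]. Speed limits (rad/s): [1.89, 1.89, 2.39, 2.39, 3.01, 3.01, 3.01].

## Interface

Orientations are given as [roll, pitch, yaw] about the fixed x, y, z axes, in that order (R = Rz(yaw) Ry(pitch) Rx(roll)).
In Python, from workcell import bot, grab_frame, job_done gives the robot as it stands.
- The arm moves only by the shell command python3 -m pendant 'ROWS' [OPENING] [FORCE]. ROWS is JSON, a list of rows, each a list of 4 numbers: the shift along the tool's x, y, z in mm, then the turn about the tool's x in degrees. A call has 1 to 12 rows; each row shifts and turns the commanded pose from where the row before left it, along the tool's axes as they then stand; what a row does not reach is not made up. A row lasts 1/8 s, in which the tool goes at most 62.5 mm and 10.7 degrees, less where a joint would pass 70% of its speed; a pose out of reach is approached as far as the arm can. A call is refused whole if a number of a shift passes 62.5 or a number of a turn 10.7, either way. A call with a gripper value outside its range is refused whole. OPENING is the opening, from -1 (shut) to 1 (fully open), set as the call begins (- or left out, the last holds). The fingers move at their own pace and stop on an object; FORCE is the grip in N (left out, the last holds). Time passes only in rows, so rows that do not move let the fingers close. It gives the time, the measured TCP pose, the force and the opening at its end, in the units of the state.
- bot.observe(): the state, without advancing time (a new reading comes with each control period).
- grab_frame(name): name is "scene" or "top" or "wrist"; returns a dict with "img" (400x640x3 uint8, red, green, blue), "fovy" (degrees; the focal length in pixels is half the picture's height over the tangent of half this angle, whatever the lens; pixels are square), "cx", "cy" (the principal point, pixels), "R" (3x3) and "t" (3): a world point X has camera coordinates R X + t. Camera axes: x right, y down, z forward; pixel columns grow to the right and rows downward; lengths in m; the calibration is good to about 2 mm. The wrist camera is an equidistant fisheye: a pixel r from the principal point sees the ray r / f radians off the axis. A picture is of the moment at which its call begins. There is no depth.
- job_done(): hands the job in, once; it reports no verdict.
The state is a dict: "clock": time; "qpos": joint angles; "qd": joint speeds; "joint_efforts": joint torques, N m; "position": TCP position; "tool_rot": TCP orientation; "force": force on the tool from outside, world axes, zero at the start; "moment": the same for the moment, N m; "grip_width": finger opening in m.
Only numpy, scipy, OpenCV 4.12 (cv2) and the standard library are available. Lean on these libraries where they do the work, as an engineer would, in place of code of your own. Each camera call takes 0.05 s, during which the arm holds its last target.

## Working session

There is one attempt and no reset: what is moved stays moved. The work goes in short steps, Python scripts to look and compute and a shell command to move; the robot and the scene stay as the last step left them, time stands still between calls to the robot, and variables do not carry over. Pictures are saved under pics/ and viewed, and the job is handed in when it is done.

```bash
mkdir -p pics; python3 - <<'E'
from workcell import bot, grab_frame
import cv2,pickle
for n in ["scene","top","wrist"]:
    f=grab_frame(n); cv2.imwrite(f"pics/{n}0.png",f["img"][:,:,::-1]); pickle.dump(f,open(f"{n}0.pkl","wb"))
s=bot.observe(); print(s)
E
```

```text
{'clock': 0.15, 'qpos': array([ 1.07081167,  0.52190151, -0.03631651,  1.59982853,  0.02118712,
        1.02110096, -0.11279591]), 'qd': array([ 0.00027179, -0.00105296,  0.00081784, -0.00055481, -0.00172738,
        0.00103409, -0.00058151]), 'joint_efforts': array([ 4.15827662e-04, -9.27390289e+01,  1.98018663e+00, -3.70050216e+01,
        1.78975059e-02,  6.46061075e-03,  7.34383707e-05]), 'position': array([ 0.26029684, -0.56796042,  0.23086024]), 'tool_rot': array([-1.51161137,  1.56994236,  2.05974064]), 'force': array([-0.65917351, -0.69030795, -0.31506585]), 'moment': array([ 0.02531637, -0.03657216,  0.09106899]), 'grip_width': 0.08523947609011899}
```

View pics/scene0.png

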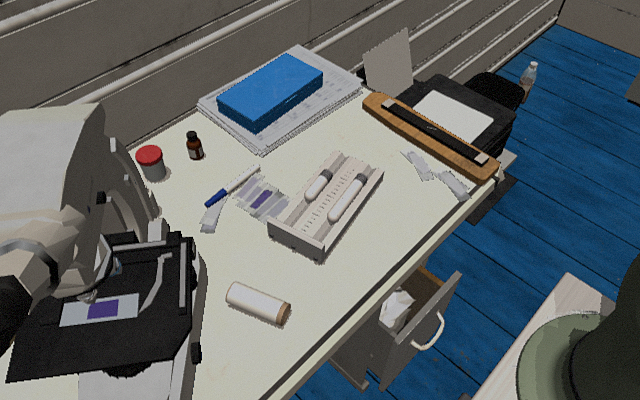

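View pics/top0.png

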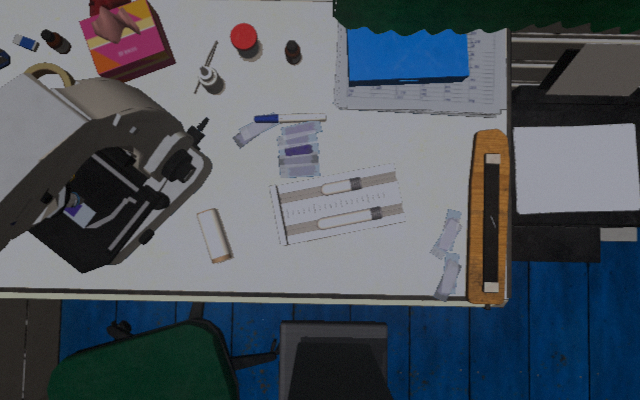

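View pics/wrist0.png

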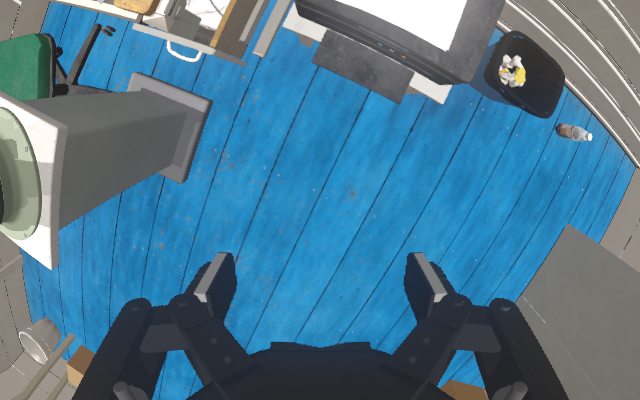

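The top picture shows the cradle around (338,205) with the stop at its left end (~(279,215)). The long tube is in the lower groove, cap at ~(377,213), rounded end at ~(316,221). The short tube is in the upper groove. Next I'll enlarge and measure.

```bash
cat > h.py <<'E'
import numpy as np
def w(f,u,v,z):
    F=200/np.tan(np.radians(f["fovy"])/2)
    d=f["R"].T@np.array([(u-f["cx"])/F,(v-f["cy"])/F,1]); c=-f["R"].T@f["t"]
    return c+d*(z-c[2])/d[2]
def p(f,X):
    F=200/np.tan(np.radians(f["fovy"])/2)
    q=f["R"]@np.array(X)+f["t"]; return q[:2]/q[2]*F+[f["cx"],f["cy"]]
E
python3 - <<'E'
import pickle,cv2
from h import *
f=pickle.load(open("top0.pkl","rb")); print(f["fovy"],-f["R"].T@f["t"],f["R"])
im=f["img"][155:255,260:415,::-1]; cv2.imwrite("pics/topz.png",cv2.resize(im,None,fx=5,fy=5,interpolation=cv2.INTER_CUBIC))
g=pickle.load(open("scene0.pkl","rb")); print(g["fovy"],-g["R"].T@g["t"])
im=g["img"][145:265,255:395,::-1]; cv2.imwrite("pics/scz.png",cv2.resize(im,None,fx=5,fy=5,interpolation=cv2.INTER_CUBIC))
E
```

```text
46.13481041507839 [0.48838657 0.05690001 0.88810714] [[ 1.85820745e-02 -9.99827070e-01 -7.32304082e-04]
 [-9.98460205e-01 -1.85183718e-02 -5.22904329e-02]
 [ 5.22678293e-02  1.70284120e-03 -9.98631651e-01]]
44.72638734269158 [0.15665582 0.45005283 0.7065297 ]
```

View pics/topz.png

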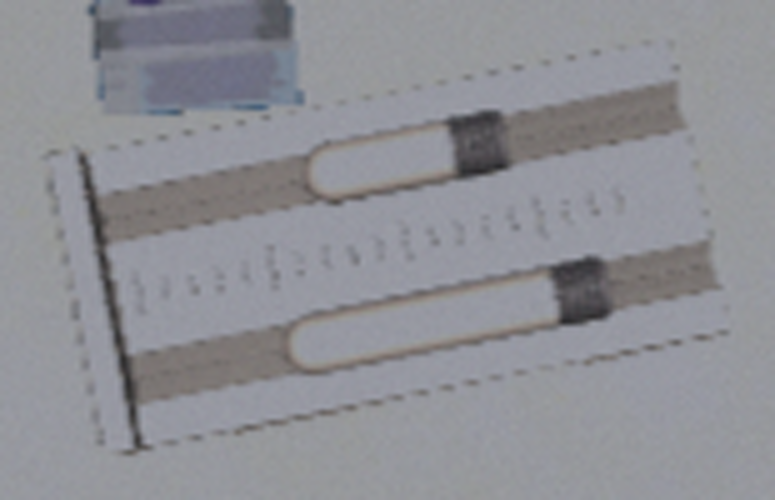

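View pics/scz.png

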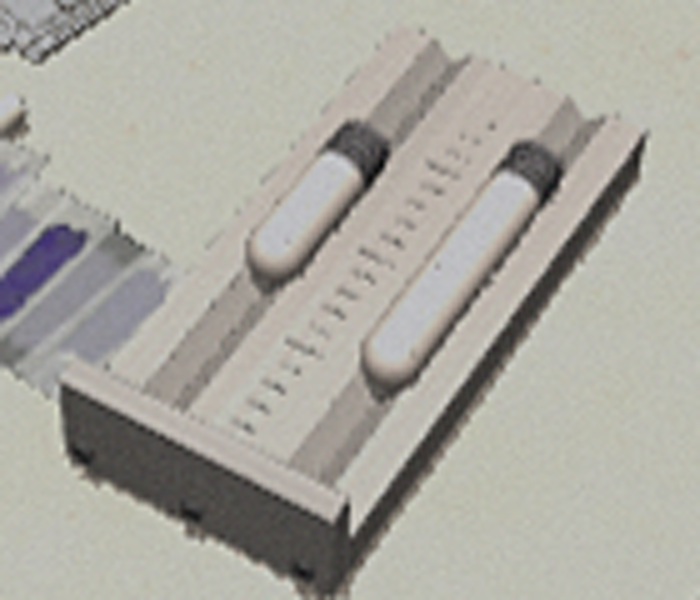

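```bash
cat > fit.py <<'E'
import pickle
from h import *
from scipy.optimize import least_squares
f=pickle.load(open("top0.pkl","rb")); g=pickle.load(open("scene0.pkl","rb"))
T=lambda x,y:(260+(x+.5)/5-.5,155+(y+.5)/5-.5)
S=lambda x,y:(255+(x+.5)/5-.5,145+(y+.5)/5-.5)
pts=[(f,T(80,152),(.11,-.055,.05)),(f,T(140,447),(.11,.055,.05)),(f,T(672,42),(-.11,-.055,.025)),(f,T(727,330),(-.11,.055,.025)),
(g,S(648,132),(-.11,.055,.025)),(g,S(348,497),(.122,.055,.05)),(g,S(62,375),(.122,-.055,.05)),(g,S(405,25),(-.11,-.055,.025))]
def W(q,L):
    c,s=np.cos(q[2]),np.sin(q[2]); return np.array([q[0]+c*L[0]-s*L[1],q[1]+s*L[0]+c*L[1],L[2]])
r=least_squares(lambda q:np.concatenate([p(a,W(q,L))-b for a,b,L in pts]),[.5,0,1.5],loss="soft_l1")
q=r.x
E
python3 - <<'E'
from fit import *
print(q,np.degrees(q[2]),r.fun.reshape(-1,2).round(1))
def loc(X):
    c,s=np.cos(q[2]),np.sin(q[2]);d=X[:2]-q[:2];return np.array([c*d[0]+s*d[1],-s*d[0]+c*d[1]])*1000
# tube ends at axis height
for n,a in dict(Lcap=(607,289),Lround=(288,343),Scap=(506,138),Sround=(308,173)).items():
    X=w(f,*T(*a),.0316); print(n,X.round(4),loc(X).round(1))
for n,a in dict(Lcap=(545,160),Lround=(375,370),).items():
    X=w(g,*S(*a),.0316); print("scene",n,X.round(4),loc(X).round(1))
E
```

```text
[0.53158792 0.01564123 1.78656363] 102.3625558289992 [[ 0.  -0.6]
 [-0.1  0.9]
 [-0.3 -0.6]
 [ 0.9  0.2]
 [ 1.  -0.8]
 [-1.5  4.6]
 [ 0.2  0.3]
 [-0.  -0.8]]
Lcap [ 0.5157 -0.0567  0.0316] [-67.3  31. ]
Lround [0.4939 0.0592 0.0316] [50.6 27.5]
Scap [ 0.5703 -0.0192  0.0316] [-42.3 -30.4]
Sround [0.5561 0.0531 0.0316] [ 31.3 -32. ]
scene Lcap [ 0.5167 -0.057   0.0316] [-67.8  30.1]
scene Lround [0.4947 0.06   0.0316] [51.2 26.5]
```

```bash
cat >> fit.py <<'E'
del pts[5]
pts+=[(f,T(710,240),(-.11,.021,.025)),(f,T(718,290),(-.11,.039,.025)),(f,T(678,82),(-.11,-.039,.025)),(f,T(688,128),(-.11,-.021,.025)),
(f,T(103,192),(.11,-.039,.025)),(f,T(110,240),(.11,-.021,.025)),(f,T(132,355),(.11,.021,.025)),(f,T(140,403),(.11,.039,.025))]
# tube ends: extra unknowns: long x centre, short x centre (cradle)
def res(v):
    e=[p(a,W(v,L))-b for a,b,L in pts]
    for k,y,h,c,ro in ((3,.03,.06,(607,289),(288,343)),(4,-.03,.0375,(506,138),(308,173))):
        e+=[p(f,W(v,(v[k]-h,y,.0316)))-T(*c),p(f,W(v,(v[k]+h,y,.0316)))-T(*ro)]
    return np.concatenate(e)
r=least_squares(res,[*q,0,0],loss="soft_l1"); q=r.x
E
python3 - <<'E'
from fit import *
from workcell import bot
from scipy.spatial.transform import Rotation as Ro
print(q,np.degrees(q[2]));print(r.fun.reshape(-1,2).round(1).tolist())
s=bot.observe(); print("tool",Ro.from_euler("xyz",s["tool_rot"]).as_matrix().round(3))
for x in (q[3]-.06,q[3]+.06,.11): print(W(q,(x,.03,.0316)))
E
```

```text
[ 0.53213965  0.01571663  1.78102258 -0.00844081 -0.00525986] 102.04507708846059
[[0.1, -1.3], [-0.4, 0.3], [-0.1, -0.6], [0.8, 0.2], [1.0, -0.7], [-0.3, -0.1], [0.1, -0.9], [0.5, 0.1], [0.9, -0.3], [0.4, -0.2], [0.4, 0.2], [-1.6, 0.5], [-1.2, 0.4], [-1.4, -0.1], [-1.1, -0.1], [0.4, -0.7], [-0.4, 1.0], [0.4, -0.0], [-0.3, 0.8]]
tool [[-0.     0.417 -0.909]
 [ 0.001 -0.909 -0.417]
 [-1.    -0.001  0.   ]]
[ 0.51708245 -0.0574778   0.0316    ]
[0.49204071 0.05988025 0.0316    ]
[0.47984521 0.11703441 0.0316    ]
```

```bash
python3 -m pendant '[[0,-33.1,-44.1,0],[0,-33.1,-44.1,0],[0,-33.1,-44.1,0],[0,-33.1,-44.1,0],[0,-33.1,-44.1,0],[0,-33.1,-44.1,0],[10,-33.1,-44.1,0],[20,-33.1,-44.1,0],[20,-33.1,-44.1,0],[20,-33.1,-44.1,0]]' -1 40; python3 -m pendant '[[0,0,0,-9.7],[0,0,0,-9.7],[0,0,0,-9.7],[0,0,0,-9.7],[0,0,0,-9.7],[0,0,0,-9.7],[0,0,0,-9.6],[0,0,0,-9.6],[0,0,0,0],[0,0,0,0]]'
cat > chk.py <<'E'
import sys,cv2,pickle
from fit import *
from workcell import bot,grab_frame
from scipy.spatial.transform import Rotation as Ro
s=bot.observe();R=Ro.from_euler("xyz",s["tool_rot"]).as_matrix()
c,sn=np.cos(q[2]),np.sin(q[2]);d=s["position"][:2]-q[:2]
print("clock",s["clock"],"pos",s["position"].round(4),"cradle xy",(c*d[0]+sn*d[1]).round(4),(-sn*d[0]+c*d[1]).round(4),"F",s["force"].round(1),"w",s["grip_width"])
print("tool z yaw",np.degrees(np.arctan2(R[1,2],R[0,2])),"want",np.degrees(q[2])-180,"x",R[:,0].round(3))
if len(sys.argv)>1:
    n=sys.argv[1]
    for cam in ("top","wrist"):
        F=grab_frame(cam);im=F["img"][:,:,::-1]
        if cam=="top": im=cv2.resize(im[145:265,240:430],None,fx=4,fy=4,interpolation=cv2.INTER_CUBIC)
        cv2.imwrite(f"pics/{cam}{n}.png",im); pickle.dump(F,open(f"{cam}{n}.pkl","wb"))
E
python3 chk.py 1
```

```text
clock: 1.4
position: [0.524, -0.082, 0.1607]
tool_rot: [2.318, 1.571, -0.394]
force: [1.0, -0.3, -0.0]
grip_width: 0.0003
clock: 2.65
position: [0.5233, -0.0836, 0.1612]
tool_rot: [-1.908, 1.571, 3.01]
force: [0.8, 0.4, 0.1]
grip_width: 0.0002
clock 2.65 pos [ 0.5233 -0.0836  0.1612] cradle xy -0.0953 0.0294 F [0.8 0.4 0.1] w 0.00016658737343602892
tool z yaw -78.21118977927608 want -77.95492291153941 x [-0.  0. -1.]
```

View pics/top1.png

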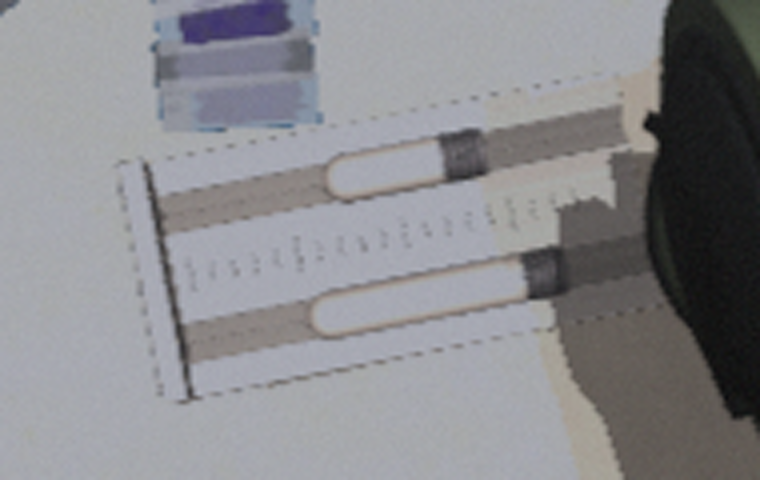

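View pics/wrist1.png

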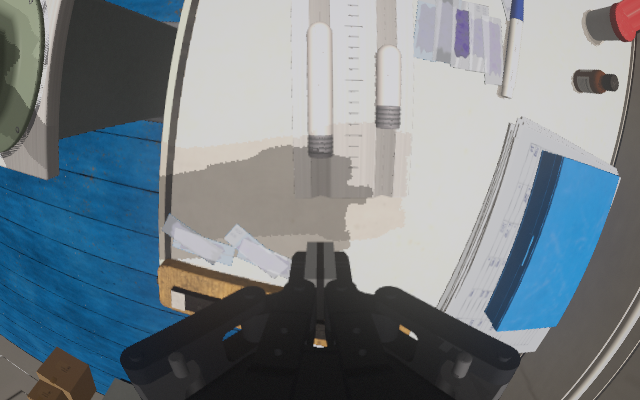

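The wrist view shows the closed fingertips at (320,245), in line with the long tube (cap ~(320,145)) and behind it. The tubes haven't moved, so I'll lower.

```bash
python3 -m pendant '[[30,0,0,0],[30,0,0,0],[30,0,0,0],[20,0,0,0],[10,0,0,0],[5,0,0,0],[5,0,0,0],[0,0,0,0],[0,0,0,0]]'; python3 chk.py 2
```

```text
clock: 3.88
position: [0.5236, -0.0836, 0.0317]
tool_rot: [1.25, 1.57, -0.111]
force: [-0.6, -0.6, -0.6]
grip_width: 0.0
clock 3.875 pos [ 0.5236 -0.0836  0.0317] cradle xy -0.0953 0.0291 F [-0.6 -0.6 -0.6] w 1.0282682518877093e-07
tool z yaw -77.9842156533832 want -77.95492291153941 x [ 0.001 -0.    -1.   ]
```

View pics/wrist2.png

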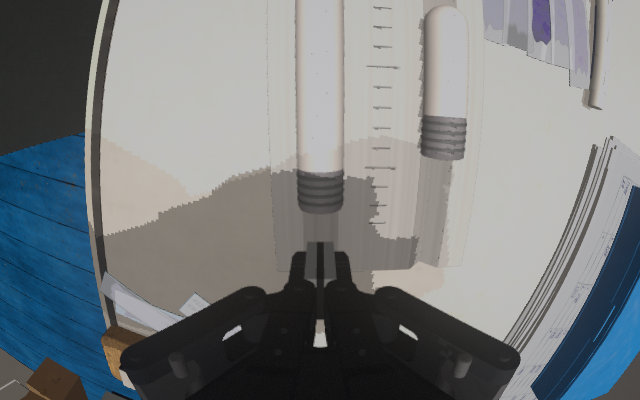

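The wrist view shows the fingertips at (320,245) centred behind the cap (320,190), with a small gap and no contact. I'll lower 2 mm and push gently.

```bash
python3 -m pendant '[[2,0,0,0],[0,0,-5,0],[0,0,-4,0],[0,0,-4,0],[0,0,-4,0],[0,0,-4,0],[0,0,-5,0],[0,0,-5,0],[0,0,-5,0],[0,0,-5,0],[0,0,-4,0],[0,0,0,0]]'; python3 chk.py 3
```

```text
clock: 5.48
position: [0.514, -0.0391, 0.0293]
tool_rot: [2.993, 1.571, 1.632]
force: [0.8, -0.3, -0.1]
grip_width: 0.0
clock 5.475 pos [ 0.514  -0.0391  0.0293] cradle xy -0.0498 0.0292 F [ 0.8 -0.3 -0.1] w 3.6029500742658936e-05
tool z yaw -77.94402452019813 want -77.95492291153941 x [-0.  0. -1.]
```

View pics/wrist3.png

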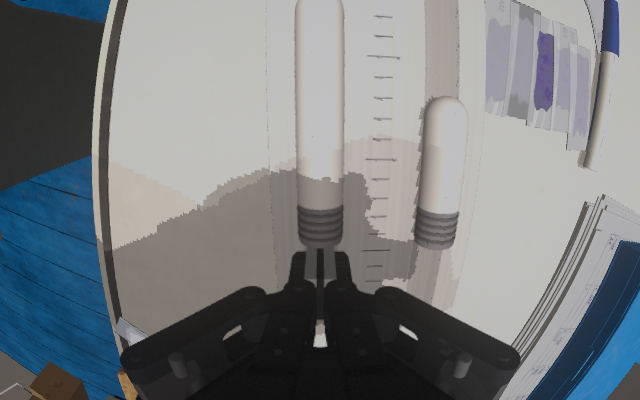

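View pics/top3.png

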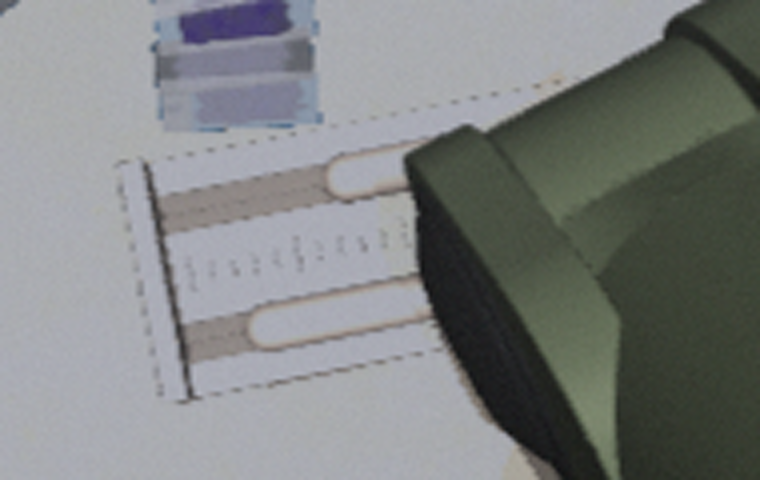

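In the top view the long tube's rounded end is at (248,325), and the stop face is at ~(186,340), about 28 mm left. The short tube's rounded end is unchanged at (327,178).

```bash
python3 -m pendant '[[0,0,-3,0],[0,0,-4,0],[0,0,-4,0],[0,0,-4,0],[0,0,-4,0],[0,0,-3,0],[0,0,-2,0],[0,0,-1,0],[0,0,0,0]]'; python3 chk.py 4
```

```text
clock: 6.7
position: [0.5089, -0.015, 0.0293]
tool_rot: [2.071, 1.571, 0.711]
force: [0.8, 0.0, 0.7]
grip_width: 0.0
clock 6.7 pos [ 0.5089 -0.015   0.0293] cradle xy -0.0252 0.0292 F [0.8 0.  0.7] w 3.32771585451549e-05
tool z yaw -77.97614960427329 want -77.95492291153941 x [ 0.  0. -1.]
```

View pics/top4.png

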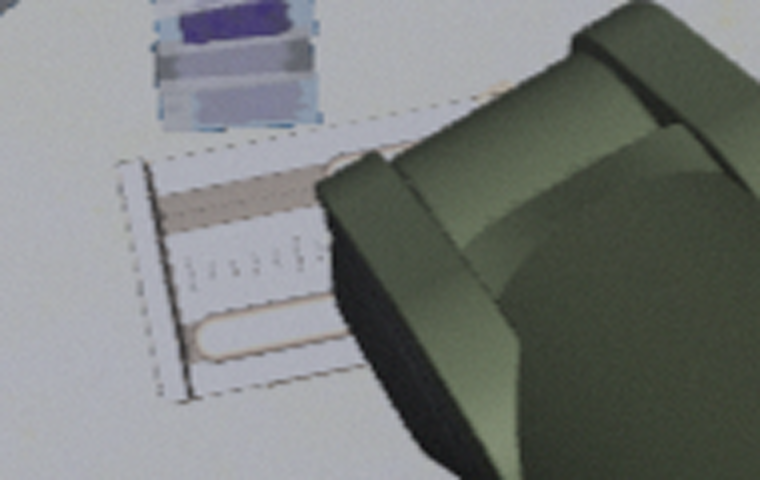

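The rounded end is now at (194,337), about 4 mm from the stop face at ~(186,340). I'll finish in 1 mm steps and watch the force.

```bash
python3 -m pendant '[[0,0,-1,0],[0,0,-1,0],[0,0,-1,0],[0,0,0,0]]'; python3 -m pendant '[[0,0,-1,0],[0,0,0,0]]'
```

```text
clock: 7.3
position: [0.5082, -0.012, 0.0293]
tool_rot: [2.347, 1.571, 0.986]
force: [-0.5, 0.0, 0.3]
grip_width: -0.0
clock: 7.55
position: [0.508, -0.0111, 0.0293]
tool_rot: [-2.977, 1.571, 1.945]
force: [-0.2, -0.3, -0.4]
grip_width: -0.0001
```

```bash
python3 -m pendant '[[0,0,-1,0],[0,0,0,0]]'|grep -E 'pos|force'; python3 chk.py 5
```

```text
position: [0.5077, -0.0101, 0.0293]
force: [0.3, -0.2, -0.0]
clock 7.8 pos [ 0.5077 -0.0101  0.0293] cradle xy -0.0201 0.0293 F [ 0.3 -0.2 -0. ] w -0.00010836815790109091
tool z yaw -77.97173643333626 want -77.95492291153941 x [-0.  0. -1.]
```

View pics/top5.png

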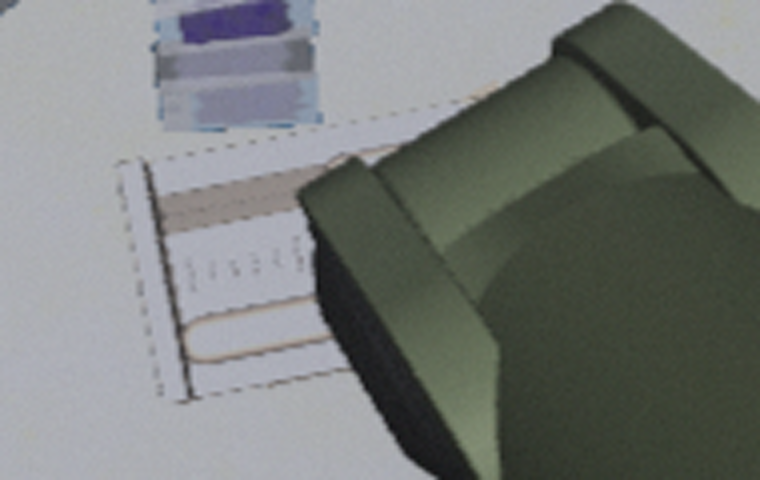

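```bash
python3 -m pendant '[[0,0,-0.7,0],[0,0,0,0]]'|grep -E 'pos|force'; python3 -m pendant '[[0,0,-0.7,0],[0,0,0,0]]'|grep -E 'pos|force'
```

```text
position: [0.5076, -0.0097, 0.0293]
force: [0.1, -2.0, -0.1]
position: [0.5076, -0.0095, 0.0293]
force: [1.8, -4.7, 0.6]
```

The reaction rose to about 5 N against the push and the TCP stalled, so the tube is on the stop. I'll back off, lift and look.

```bash
python3 -m pendant '[[0,0,2,0],[0,0,4,0],[0,0,10,0],[0,0,10,0],[-20,0,0,0],[-40,0,0,0],[-40,0,20,0],[-40,0,60,0],[0,0,60,0],[0,0,60,0],[0,0,0,0]]'|grep -E 'pos|force'; python3 chk.py 6; python3 - <<'E'
from fit import *
import cv2
F=pickle.load(open("top6.pkl","rb"));
cv2.imwrite("pics/top6z.png",cv2.resize(F["img"][155:255,260:415,::-1],None,fx=5,fy=5,interpolation=cv2.INTER_CUBIC))
for x,y in((.05-.06,.03),(.05+.06,.03)):
    print((p(F,W(q,(x,y,.0316)))-[260,155])*5+2)
E
```

```text
position: [0.5522, -0.2278, 0.1634]
force: [0.8, 1.6, -0.7]
clock 9.775 pos [ 0.5522 -0.2278  0.1634] cradle xy -0.2424 0.0312 F [ 0.8  1.6 -0.7] w 0.00017786898912191735
tool z yaw -78.38125096506435 want -77.95492291153941 x [-0.    -0.001 -1.   ]
[451.87857262 315.88122434]
[128.54827123 378.68631198]
```

View pics/top6z.png

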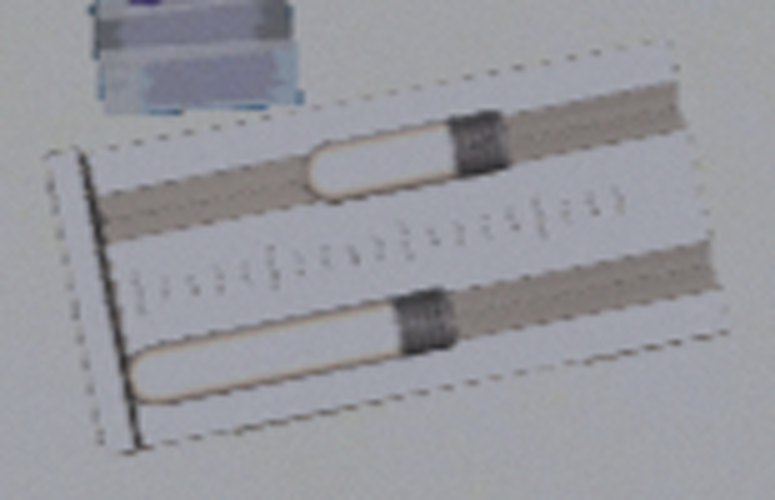

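View pics/wrist6.png

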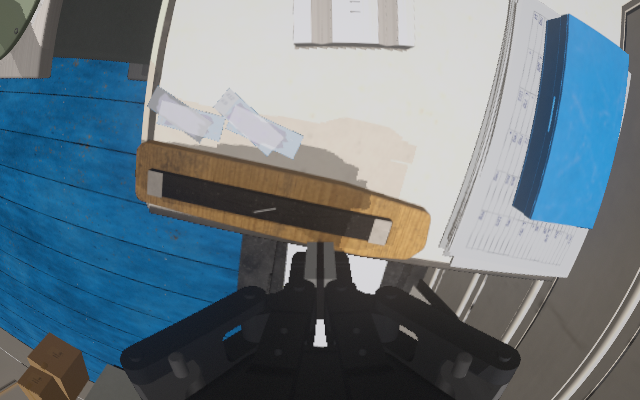

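The rounded end at (128,375) is on the stop line, as predicted. The cap end is at (454,320), predicted (452,316). The short tube is unchanged at (308,173)–(506,138), and the arm is clear at z = 0.16 m.

```bash
python3 -m pendant '[[0,0,0,0],[0,0,0,0]]'; python3 -c "
from workcell import job_done; print(job_done())"
```

```text
clock: 10.12
position: [0.553, -0.2211, 0.1641]
tool_rot: [2.279, 1.571, 0.92]
force: [0.3, 0.6, 0.2]
grip_width: 0.0002
the job is handed in; nothing more can be done
None
```

The long tube now lies in its groove with its rounded end against the end stop, and the job was handed in at 10.1 s. I shut the gripper, lowered it behind the cap and pushed about 58 mm, the last few in steps of 1 mm or less. I stopped when the arm stalled with about 5 N pushing back, then backed off and lifted clear.

- **Long tube:** in the last top picture its rounded end is on the stop line. Both ends are within about 4 pixels (roughly 1.5 mm) of where I predicted them in the 5x enlarged view.
- **Short tube:** its ends are at the same pixels as in the first picture.
- **Arm:** it is touching nothing, standing about 16 cm above the table, with only noise on the force reading.
- **Disagreement:** one corner point in my first fit of the cradle was off by about 5 pixels, so I dropped it. The rest of the fit was within 2 pixels.

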